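# Click the colour comparator to the sample's colour

## Task

The sample pot standing on the round white spot beside the colour comparator has a coloured pad in its lid. With a fingertip against the wheel's black edge fins, gently flick the wheel counter-clockwise (seen from above), click by click, until the patch of that same colour has clicked home under the steel ring, without running past it. Pick nothing up and leave the pots and the other things on the bench where they stand.

Things in the scene. Friction and masses are not known exactly. Their poses are not given: they have to be found in the camera images.
- comparator: Colour comparator screwed to the bench, does not move. Origin on the bench under the wheel's axis, z up along it. Foot plate 120 x 120 mm, 8 mm thick; grey drum 96 mm across up to z = 18 mm; the wheel turns on the drum. A fixed steel post on the axis, up to 24 mm across, top at z = 46 mm, carries the ring on a short arm towards the comparator's +y.
- ring (a point): Centre of the fixed steel ring, 30 mm across, 34 mm from the wheel's axis along the comparator's +y, 44 mm above the bench. The patch under it is the selected one. At rest number n (joint n x 0.7854) patch n lies under it: 0 white, 1 pink, 2 red, 3 orange, 4 yellow, 5 green, 6 blue, 7 purple.
- wheel_top (a point): Centre of the wheel's upper face, z = 32 mm. White disc 92 mm across, z = 20 to 32 mm, eight round colour patches 22 mm across at radius 34 mm, and 8 black radial fins on the edge, each 8 mm thick, from radius 42 to 74 mm, z = 20 to 40 mm. In every rest the fins stand at 22.5 + 45 k degrees from the comparator's +x axis and the gaps are centred on 45 k degrees.
- wheel (a joint): Wheel angle, rad, growing counter-clockwise from above. Clicks to rest every 45 degrees (0.7854): 0, 0.785, 1.571 ... 5.498. Starts at rest 0, 1 or 2 (may still be settling for 1 s), short of the sample's colour. Stops at -0.3 and 5.8. A click takes about 2 to 4 N at a fin; pushed past half way (22.5 degrees) it snaps on to the next rest by itself, pushed less it springs back; it hardly coasts.
- sample_spot (a point): Centre of the white spot (56 mm across, black border, flat on the bench) where the sample pot stands, 135 mm from the wheel's axis along the comparator's +y.
- pot_yellow: Sample pot, opaque white plastic, 47 mm across and 46 mm tall with a 39 mm yellow indicator pad filling the top of its lid; stands loose on the bench, origin at the centre of its underside. Matches wheel patch number 4 (joint value 3.142).
- pot_green: Sample pot, opaque white plastic, 47 mm across and 46 mm tall with a 39 mm green indicator pad filling the top of its lid; stands loose on the bench, origin at the centre of its underside. Matches wheel patch number 5 (joint value 3.927).
- pot_blue: Sample pot, opaque white plastic, 47 mm across and 46 mm tall with a 39 mm blue indicator pad filling the top of its lid; stands loose on the bench, origin at the centre of its underside. Matches wheel patch number 6 (joint value 4.712).
- beaker: Empty glass beaker, 70 mm across, 90 mm tall, loose bystander; origin at the centre of its underside.
- wash_bottle: White bottle with red cap, 60 mm across, 160 mm tall, loose bystander; origin at the centre of its underside.
- mortar: White ceramic bowl, 90 mm across, 50 mm tall, loose bystander; origin at the centre of its underside.
- spatula: Spatula 180 mm long lying on the bench, loose bystander; origin under its middle.

How it is judged:
By the outcome, as a careful person would: the job done as asked, in the order asked, and still so for the second after the job is handed in, with the robot touching nothing.
It also fails if it takes over 64 s, if anything falls off the work surface, if the arm or the gripper's body presses on something with over 40 N, if the wrist force passes 120 N, or if a joint passes its speed limit or range.

## Robot

A 6-joint arm with a two-finger parallel gripper is mounted at the origin on the work surface. World frame = base frame: x ahead of the robot, y to its left, z up, the work surface at z = 0. Lengths are in m, angles in rad, forces in N, time in s.
With the tool pointing down it reaches from about 0.35 to 0.85 m from the base axis. Payload 8.1 kg.
Tool frame: the origin (TCP) lies at the very end of the fingers, on their centre line; the grasp point (between the pads) lies 19 mm behind it; z points along the fingers, x is the direction in which the jaws open and shut, and the axes are right-handed (so a half turn about z gives the same grasp; the last joint's range is limited). The gripper opens to 93 mm and grips with 3 to 60 N. Pads are 15 mm wide; open, the fingers measure 128 mm over their backs; the gripper's body (75 mm by 188 mm) begins 65 mm behind the grasp point.
Start: joints at [-1.409, 0.13, 1.488, -0, 1.523, -0.085], TCP at [0.147, -0.582, 0.219] pointing down, gripper open.
Joint ranges: [-2.96, 2.96], [-0.89, 2.26], [0.02, 2.5], [-1.34, 4.48], [0, 2.73], [-2.66, 2.66]. Speed limits (rad/s): [2.39, 2.39, 2.79, 3.14, 3.14, 3.14].

## Interface

Orientations are given as a 3x3 rotation matrix whose columns are the frame's x, y, z axes.
In Python, from station import env gives the robot as it stands. Calls block until the motion is done:
- env.move_pose(position, orientation): joint-space move of the TCP to a pose.
- env.movel(position, speed=0.15, frame=None, guard=None): straight line of the TCP; frame=None keeps the orientation; speed is the mean speed in m/s. With guard (N) it stops when the force on the tool has changed by that much, and returns True; else False.
- env.movej(angles): joint-space move.
- env.command_gripper(opening): finger opening in m; the grip force is fixed at half the most; returns when the fingers have stopped.
- env.dwell(seconds).
- env.inverse_kinematics(position, orientation): joint angles nearest the present ones, or None.
- env.observe(): the state.
- env.read_camera(name): name is "scene" or "top" or "wrist"; returns a dict with "color" (480x640x3 uint8, blue, green, red), "z_map" (480x640 float32, m along the optical axis (not along the pixel's ray), 0 where there is no reading), "mtx" (3x3 intrinsics, pixels), "rvec" (rotation vector, rad) and "tvec" (3), from world to camera coordinates, as OpenCV has them; the wrist camera has in their place "tool_from_camera" (4x4, takes a point from camera to tool coordinates, whose origin is the TCP and whose axes are the tool frame's). Camera axes: x right, y down, z forward; pixel columns grow to the right and rows downward; lengths in m; the calibration is good to about 2 mm. The wrist camera is an equidistant fisheye: a pixel r from the principal point sees the ray r / f radians off the axis. A picture is of the moment at which its call begins: read the wrist's pose just before it.
A pose or a line that the arm cannot do raises env.Unreachable and nothing moves.
- env.hand_in(): hands the job in, once; it reports no verdict.
The state is a dict: "time": time; "joints": joint angles; "qd": joint speeds; "effort": joint torques, N m; "eef_pos": TCP position; "tool_rot": TCP orientation; "contact_force": force on the tool from outside, world axes, zero at the start; "ft_torque": the same for the moment, N m; "grip_width": finger opening in m.
Only numpy, scipy, OpenCV 4.12 (cv2) and the standard library are available. Lean on these libraries where they do the work, as an engineer would, in place of code of your own. Each camera call takes 0.05 s, during which the arm holds its last target.

## Working session

There is one attempt and no reset: what is moved stays moved. The work goes in short steps, each a Python script; the robot and the scene stay as the last script left them, time stands still between calls to the robot, and variables do not carry over. Pictures are saved under pics/ and viewed, and the job is handed in when it is done.

```bash
mkdir -p pics; ls; python3 - <<'E'
from station import env
import cv2,numpy as np,pickle
s=env.observe();print(s['time'],s['eef_pos'],s['grip_width'])
d={}
for n in("scene","top"):
    c=env.read_camera(n);d[n]=c;cv2.imwrite(f'pics/{n}0.png',c['color']);print(n,c['mtx'].tolist(),c['rvec'],c['tvec'])
pickle.dump(d,open('d0.pkl','wb'))
E
```

```text
pics
0.0 [ 0.14648211 -0.58127002  0.21760395] 0.09321359727083714
scene [[546.7464446016065, 0.0, 319.9002633573786], [0.0, 546.7464446016065, 242.0790844818476], [0.0, 0.0, 1.0]] [ 2.39239888  0.69234221 -0.2267316 ] [-0.45641413 -0.17037345  1.370952  ]
top [[514.9584411225032, 0.0, 319.86822943023765], [0.0, 514.9584411225032, 244.8779210619395], [0.0, 0.0, 1.0]] [ 2.15406813 -2.1740565   0.13247881] [0.02752209 0.52323034 1.35003127]
```

View pics/scene0.png

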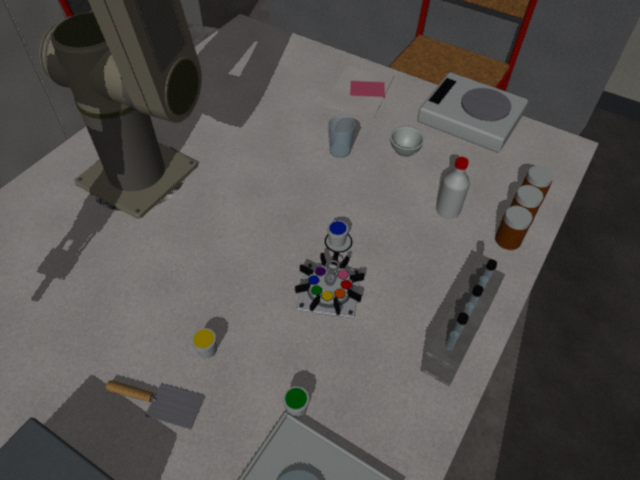

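View pics/top0.png

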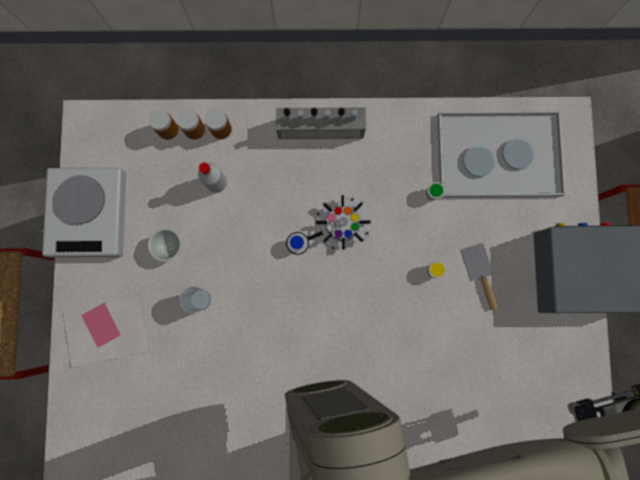

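The pot on the spot has a blue lid, at top (297,243) and scene (338,230), so the target is rest 6. Next I'll look at the wheel up close.

```bash
cat > h.py <<'E'
import cv2,numpy as np
def ray_plane(c,u,v,z):
    R=cv2.Rodrigues(np.array(c['rvec']))[0];t=np.array(c['tvec']).ravel()
    d=R.T@np.linalg.inv(c['mtx'])@np.array([u,v,1.]);o=-R.T@t
    return o+d*(z-o[2])/d[2]
def proj(c,P):
    return cv2.projectPoints(np.array(P,float).reshape(-1,3),np.array(c['rvec']),np.array(c['tvec']),c['mtx'],None)[0].reshape(-1,2)
def crop(c,u0,v0,u1,v1,k,fn):
    im=c['color'][v0:v1,u0:u1];cv2.imwrite(fn,cv2.resize(im,None,fx=k,fy=k,interpolation=cv2.INTER_CUBIC))
E
python3 - <<'E'
import pickle
from h import *
d=pickle.load(open('d0.pkl','rb'))
crop(d['top'],275,185,385,260,7,'pics/tc.png')
crop(d['scene'],285,210,375,325,5,'pics/sc.png')
c=d['top']
print(ray_plane(c,342,222,.032),ray_plane(c,297,243,.046),ray_plane(c,436,270,.046))
E
```

```text
[ 0.58476089 -0.0374781   0.032     ] [0.52719545 0.08335812 0.046     ] [ 0.45217466 -0.28297252  0.046     ]
```

View pics/tc.png

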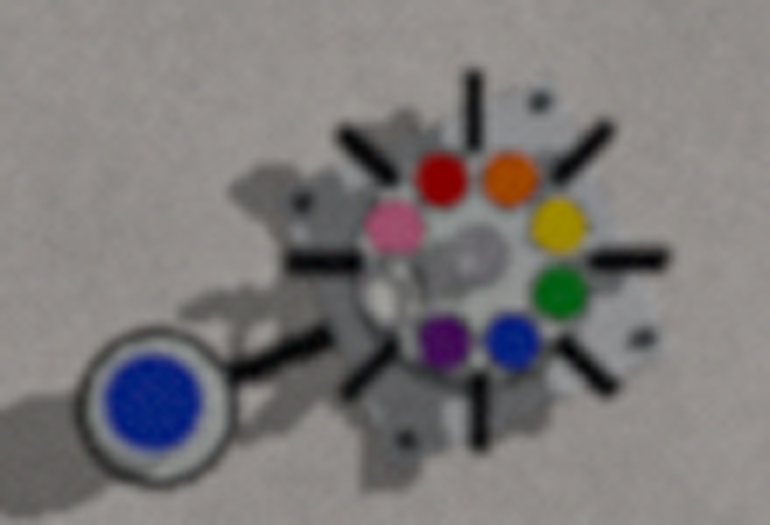

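View pics/sc.png

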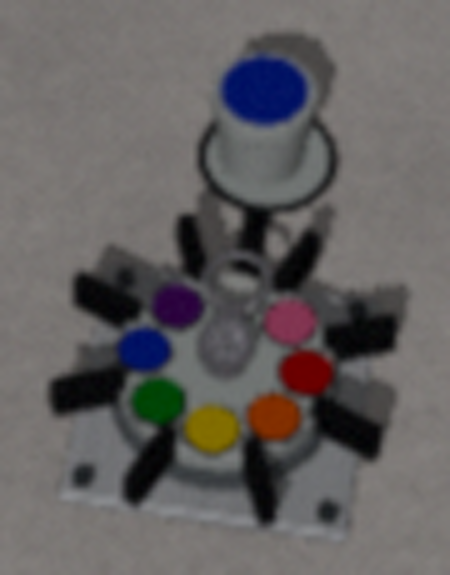

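The wheel is at rest 0: white is under the ring and blue is 6 clicks away. I'll check the axis and heading by overlaying a model in both views.

```bash
python3 - <<'E'
import pickle
from h import *
d=pickle.load(open('d0.pkl','rb'))
c=d['top']
a=ray_plane(c,275+477.5/7-.43,185+260/7-.43,.040);print(a)
pot=ray_plane(c,275+153/7-.43,185+404/7-.43,.046);print(pot,np.linalg.norm((pot-a)[:2]))
# fin tips world angle
for p in[(473,72),(613,127),(668,258),(613,390),(480,450),(348,395),(288,262),(340,130)]:
    w=ray_plane(c,275+p[0]/7-.43,185+p[1]/7-.43,.040)-a
    print(np.degrees(np.arctan2(w[1],w[0]))%45,np.hypot(*w[:2]))
print('heading',np.degrees(np.arctan2(*(pot-a)[1::-1]))-90)
th=np.arctan2(*(pot-a)[1::-1])-np.pi/2
A=np.array([a[0],a[1],0])
def W(r,ang,z):return A+[r*np.cos(th+ang),r*np.sin(th+ang),z]
for n,box,k in(('top',(275,185,385,260),7),('scene',(285,210,375,325),5)):
    c=d[n];u0,v0,u1,v1=box
    im=cv2.resize(c['color'][v0:v1,u0:u1],None,fx=k,fy=k,interpolation=cv2.INTER_CUBIC)
    def L(P,col):
        q=((proj(c,P)-[u0,v0])+.5)*k
        cv2.polylines(im,[np.int32(q)],False,col,1)
    for i in range(8):
        an=np.radians(22.5+45*i);L([W(42,an,0)]*0+[W(.042,an,.04),W(.074,an,.04)],(0,255,255))
    L([W(.046,x,.032) for x in np.linspace(0,6.3,60)],(0,255,0))
    s2=.06*2**.5
    L([W(s2,np.pi/4+x*np.pi/2,.008) for x in range(5)],(255,255,0))
    L([W(0.135,np.pi/2,0)+[.028*np.cos(x),.028*np.sin(x),0] for x in np.linspace(0,6.3,40)],(255,0,255))
    cv2.imwrite(f'pics/ov_{n}.png',im)
E
```

```text
[ 0.58422538 -0.03918676  0.04      ]
[0.5291203  0.08486815 0.046     ] 0.135743100845258
0.5119516921032161 0.07322535929387368
44.136664051507154 0.07360337927039451
0.11087810974670731 0.07289940755419379
0.1820978785431464 0.07172739202155602
44.90176404205707 0.07308778900084881
0.8506448918531646 0.07188483155474562
0.11408941869397893 0.07246670926961281
0.6041004571766919 0.07286129555156078
heading 23.950749690606614
```

View pics/ov_top.png

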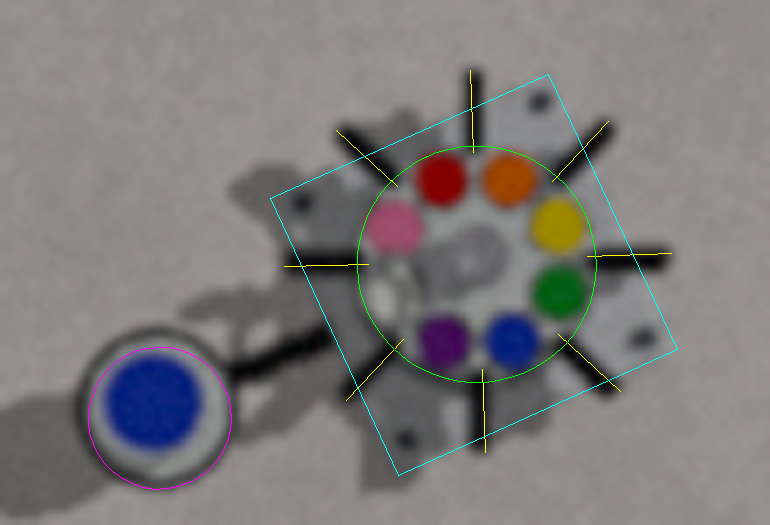

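View pics/ov_scene.png

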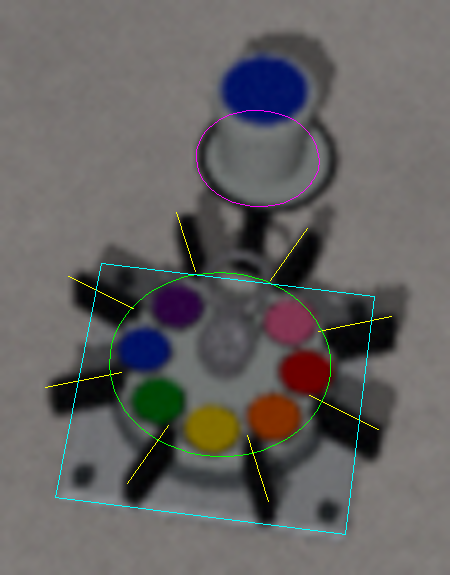

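The heading is about 22.7° and the axis about (0.584, -0.039). The scene camera disagrees by about 2 mm, so I'll go above the wheel and check with the wrist camera.

```bash
cat >> h.py <<'E'
TH=np.radians(22.7); A=np.array([.5842,-.0392])
def pose(r,deg,z,flip=0,A=A,TH=TH):
    a=TH+np.radians(deg);p=np.array([A[0]+r*np.cos(a),A[1]+r*np.sin(a),z])
    s=-1 if flip else 1
    x=s*np.array([np.cos(a),np.sin(a),0]);zz=np.array([0,0,-1.])
    return p,np.column_stack([x,np.cross(zz,x),zz])
def wproj(c,s,P):
    T=c['tool_from_camera'];R=s['tool_rot'];p=np.array(s['eef_pos'])
    P=np.atleast_2d(P);t=(P-p)@R;q=(t-T[:3,3])@T[:3,:3]
    rho=np.hypot(q[:,0],q[:,1]);ang=np.arctan2(rho,q[:,2]);m=c['mtx']
    return np.column_stack([m[0,2]+m[0,0]*ang*q[:,0]/rho,m[1,2]+m[1,1]*ang*q[:,1]/rho])
E
python3 - <<'E'
from station import env
from h import *
import pickle
for deg in(135,180,225):
  for f in(0,1):
    for dd in(0,45):
        q=env.inverse_kinematics(*pose(.072,deg+dd,.026,f));print(deg,f,dd,None if q is None else np.round(q,2))
p,R=pose(.072,180,.20,1)
qa=env.inverse_kinematics(p,R); qb=env.inverse_kinematics(*pose(.072,180,.20,0)); print(qa,qb)
fl=1 if abs(qa[5])<abs(qb[5]) else 0
env.move_pose(*pose(.072,180,.20,fl)); env.command_gripper(0)
s=env.observe();c=env.read_camera('wrist');print(s['time'],s['grip_width'],s['eef_pos'],fl,c['mtx'])
pickle.dump((s,c),open('w.pkl','wb'))
im=c['color'].copy();cv2.imwrite('pics/w0.png',im)
E
```

```text
135 0 0 None
135 0 45 [-0.23  0.11  1.88 -0.    1.15  2.52]
135 1 0 [-0.12  0.1   1.9  -0.    1.15  0.27]
135 1 45 [-0.23  0.11  1.88 -0.    1.15 -0.62]
180 0 0 [-0.23  0.11  1.88 -0.    1.15  2.52]
180 0 45 [-0.28  0.22  1.76 -0.    1.17  1.68]
180 1 0 [-0.23  0.11  1.88 -0.    1.15 -0.62]
180 1 45 [-0.28  0.22  1.76 -0.    1.17 -1.46]
225 0 0 [-0.28  0.22  1.76 -0.    1.17  1.68]
225 0 45 [-0.25  0.35  1.6  -0.    1.19  0.92]
225 1 0 [-0.28  0.22  1.76 -0.    1.17 -1.46]
225 1 45 [-0.25  0.35  1.6  -0.    1.19 -2.22]
[-2.26881000e-01 -7.18886764e-02  1.72847177e+00 -4.44089210e-16
  1.48500956e+00 -6.23070741e-01] [-2.26881000e-01 -7.18886764e-02  1.72847177e+00 -4.44089210e-16
  1.48500956e+00  2.51852191e+00]
3.8167 0.0003273863087546754 [ 0.51777273 -0.06699402  0.1999982 ] 1 [[371.64829954   0.         316.0387513 ]
 [  0.         371.64829954 240.73617754]
 [  0.           0.           1.        ]]
```

View pics/w0.png

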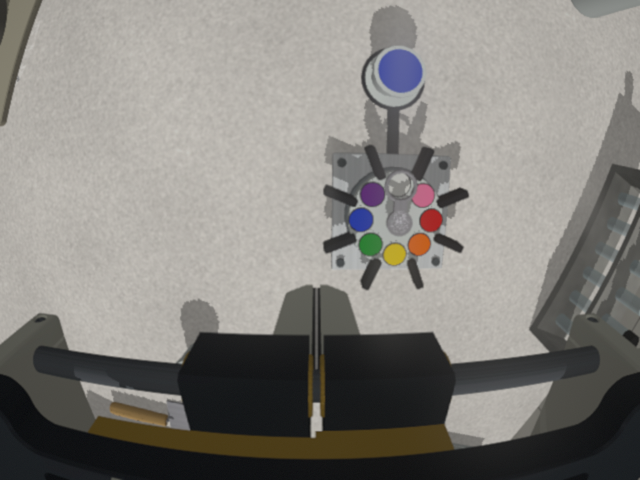

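The wrist view shows the wheel hub at about (399,222) and the pot at (400,72). White is under the ring at (400,185). I'll overlay the model on it.

```bash
cat > ov.py <<'E'
import pickle,sys
from h import *
s,c=pickle.load(open('w.pkl','rb'))
def W(r,ang,z,A=A,th=TH):return np.array([A[0]+r*np.cos(th+ang),A[1]+r*np.sin(th+ang),z])
u0,v0,u1,v1=310,130,490,300;k=4
im=cv2.resize(c['color'][v0:v1,u0:u1],None,fx=k,fy=k,interpolation=cv2.INTER_CUBIC)
def L(P,col):
    cv2.polylines(im,[np.int32((wproj(c,s,P)-[u0,v0]+.5)*k)],False,col,1)
for i in range(8):
    an=np.radians(22.5+45*i);L([W(.042,an,.04),W(.074,an,.04)],(0,255,255))
L([W(.046,x,.032) for x in np.linspace(0,6.3,60)],(0,255,0))
L([W(.06*2**.5,np.pi/4+x*np.pi/2,.008) for x in range(5)],(255,255,0))
cv2.imwrite('pics/ov_w.png',im)
E
python3 ov.py
```

```text
(no output)
```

View pics/ov_w.png

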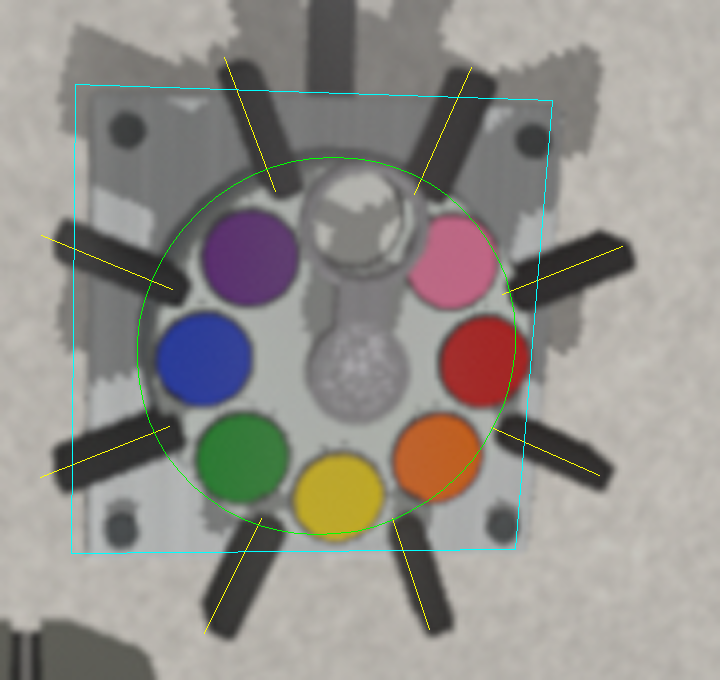

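The wrist and scene views both put the axis about 2–3 mm further along +x and −y, so I'll average the three. Now the first click.

```bash
sed -i 's/A=np.array(\[.5842,-.0392\])/A=np.array([.5868,-.0398])/' h.py
cat > click.py <<'E'
from station import env
from h import *
import sys
R=.074;Z=.026;ZU=.056
def click(d0=180,d1=225,v=.06):
    p,r=pose(R,d0,ZU,1); env.movel(p,.15,r)
    p,r=pose(R,d0,Z,1)
    if env.movel(p,.06,r,guard=6): print('BLOCKED down',env.observe()['contact_force']);return False
    fs=[]
    for d in np.linspace(d0,d1,4)[1:]:
        p,r=pose(R,d,Z,1); g=env.movel(p,v,r,guard=15)
        s=env.observe();fs.append(np.round(s['contact_force'],1).tolist())
        if g: print('GUARD',d,fs);return False
    p,r=pose(R,d1,ZU,1); env.movel(p,.12,r)
    print('t',env.observe()['time'],fs);return True
def look(fn):
    c=env.read_camera('scene');crop(c,285,210,375,325,5,fn)
E
python3 - <<'E'
from click import *
p,r=pose(R,180,.08,1);env.movel(p,.2,r)
print(click());env.dwell(.3);look('pics/s1.png')
s=env.observe();c=env.read_camera('wrist');cv2.imwrite('pics/w1.png',c['color'])
E
```

```text
t 7.4 [[-1.1, 1.1, 1.2], [-1.1, 0.3, 0.2], [-1.4, -0.3, -1.1]]
True
```

View pics/s1.png

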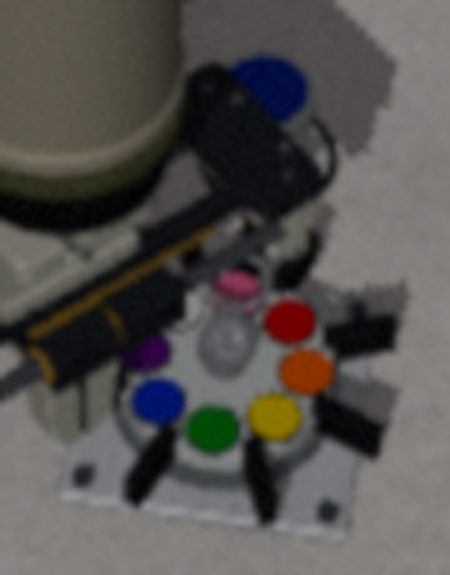

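View pics/w1.png

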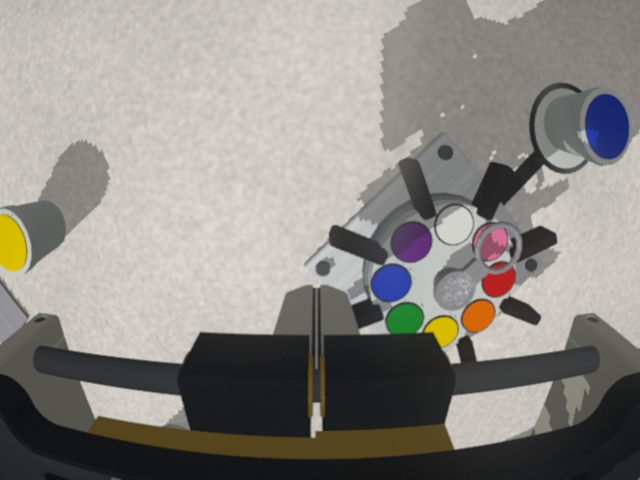

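Pink has clicked home under the ring, with forces around 1 N. I'll do two more clicks and check.

```bash
python3 - <<'E'
from click import *
for i in (2,3):
    if not click():break
    env.dwell(.3);look(f'pics/s{i}.png')
cv2.imwrite('pics/s23.png',np.hstack([cv2.imread('pics/s2.png'),cv2.imread('pics/s3.png')])[:,:800])
E
```

```text
t 11.2083 [[-0.8, 1.3, 1.2], [-1.3, 0.3, 0.5], [-0.7, 0.5, 0.0]]
t 14.9667 [[-0.6, 1.3, 0.7], [-0.8, 0.0, 0.4], [-0.1, -0.3, -0.3]]
```

View pics/s23.png

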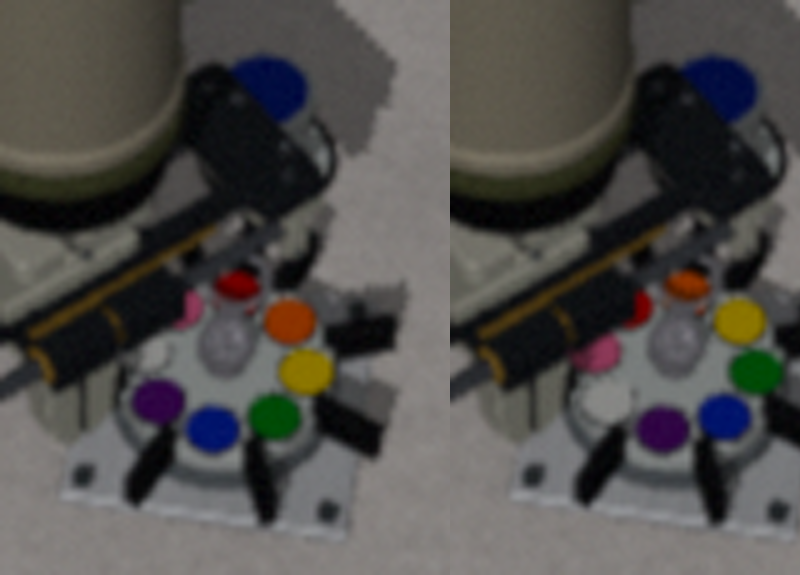

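The images show red and then orange under the ring, so the wheel is at rest 3. Two more clicks, then a look.

```bash
python3 - <<'E'
from click import *
for i in (4,5):
    if not click():break
    env.dwell(.3);look(f'pics/s{i}.png')
cv2.imwrite('pics/s45.png',np.hstack([cv2.imread('pics/s4.png'),cv2.imread('pics/s5.png')])[:,:800])
E
```

```text
t 18.725 [[-0.7, 0.8, 0.9], [-0.4, 0.1, 0.7], [-0.2, 0.7, -1.0]]
t 22.4833 [[-0.6, 0.8, 1.4], [-0.7, 0.1, 0.3], [-0.2, 0.4, -0.1]]
```

View pics/s45.png

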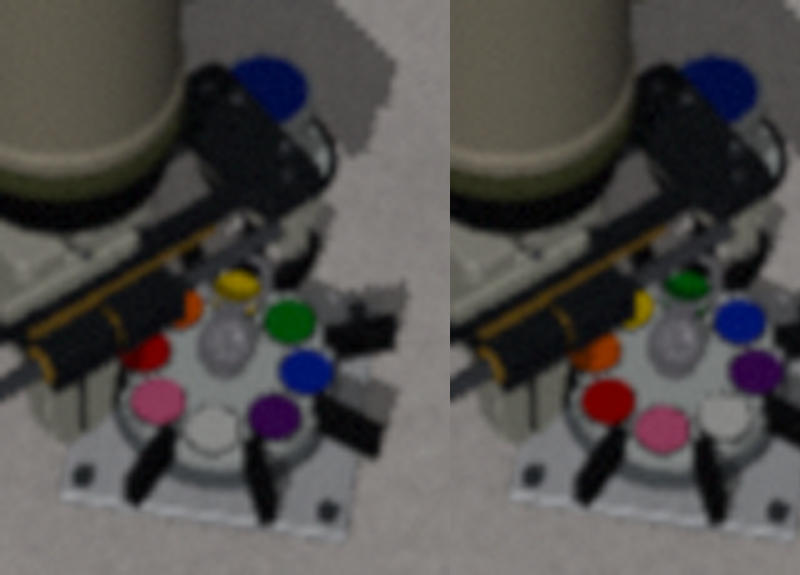

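Green is under the ring, so the wheel is at rest 5. One last click, then I'll retreat upward and look.

```bash
python3 - <<'E'
from click import *
print(click())
p,r=pose(.12,225,.22,1);env.movel(p,.2,r)
look('pics/s6.png');s=env.observe();c=env.read_camera('top');cv2.imwrite('pics/t6.png',c['color']);print(s['time'],s['contact_force'])
c=env.read_camera('wrist');cv2.imwrite('pics/w6.png',c['color'])
E
```

```text
t 26.2417 [[-0.6, 1.1, 0.0], [-0.8, -0.9, 0.4], [-0.1, 0.2, 0.2]]
True
27.2917 [ 0.82121335 -0.23594555 -0.30554915]
```

View pics/s6.png

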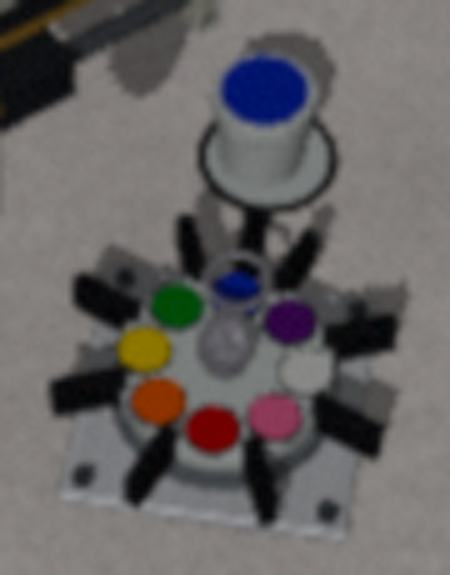

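View pics/w6.png

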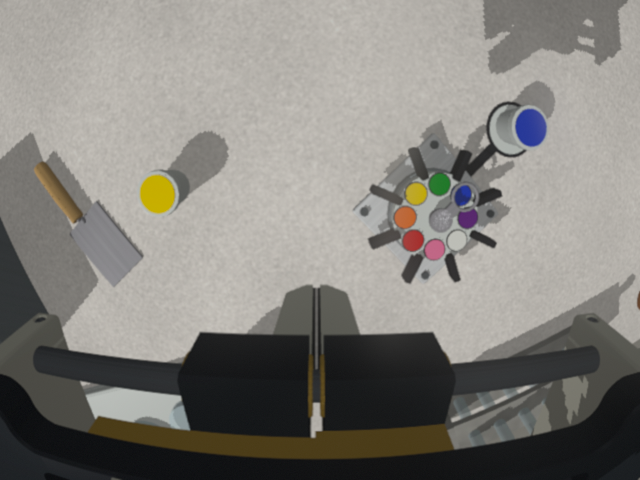

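Blue is home under the ring (crop (238,287)), the fins are back in their rest positions, the pot has not moved and the arm is clear. Handing in.

```bash
python3 -c "
from station import env
env.hand_in();print(env.observe()['time'])"
```

```text
the job is handed in; nothing more can be done
the job is handed in; nothing more can be done
```

The wheel now rests with its blue patch under the steel ring, matching the blue pad of the pot on the spot, and the job is handed in.

- **What I did:** The wheel started at rest 0 (white). I flicked it six single clicks counter-clockwise with the closed fingertips, lifting clear of the fins between clicks. A picture after each click showed pink, red, orange, yellow, green and then blue under the ring.
- **Last checks:** Before handing in, the scene and wrist pictures showed blue home under the ring and the fins in their rest positions. The sample pot was on its spot and the arm was clear, about 0.2 m above the bench. The tool forces I read during the flicks were under 2 N, and the clock stood at about 27 s.
- **What disagreed:** The three cameras put the wheel's axis up to about 4 mm apart. I used an averaged position, and every click went through cleanly.
- **Not checked:** I took a last top picture but did not look at it. The beaker, wash bottle, mortar and green pot were therefore not looked at again, though the arm never worked near them.

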